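# Load a sprig mould into its jig and snap the keeper flap over it

## Task

Put the oblong plaster mould into the channel of the wooden holding jig, slide it gently fully home against the metal stop, then tip the sprung steel flap over so that it snaps all the way down with its lip behind the mould. Plaster chips and the flap bends, so never press hard, and leave the other things on the bench where they are.

Things in the scene. Friction and masses are not known exactly. Their poses are not given: they have to be found in the camera images.
- mould_center (a point): centre (half-way up) of the oblong plaster sprig mould, a loose block 60 mm long (its x), 50 mm wide (its y), 16 mm high (its z, up), about 90 g, with a round flower relief on top. It may go into the jig either end first. Plaster chips when it is pressed against the stop, fences or flap with more than 15 N, or banged down hard.
- jig: wooden holding jig screwed to the bench. Origin at bench level on the channel's middle line; x runs along the channel from the open entry to the stop, y across, z up. Base board 10 mm thick, x = -130 to +110 mm, 110 mm wide; its top is the channel floor. The jig or flap bends if pressed with more than 15 N.
- apron (a point): middle of the jig's bare entry apron, on its top (jig x = -95 mm, z = 10 mm; axes as the jig). Set the mould down here, long side along x, release it, and push it in from behind: no fences stand from jig x = -130 to -75 mm.
- channel (a point): on the channel floor, middle line (jig x = -5 mm). Fences stand 12 mm above the floor from jig x = -45 to +100 mm, 53 mm apart inside; at the entry they flare from x = -45 to -72 mm, to about 70 mm apart.
- stop_nominal (a point): on the channel floor, at the nominal place of the metal stop's face (jig x = +50 mm). The stop block, which carries the flap, is set by hand: its true face stands up to 18 mm before or beyond this point along jig x and is not measured. Push the mould in lightly until it is felt to meet the stop (sliding takes under 2 N).
- hinge_nominal (a point): nominal flap hinge, line along jig y, 31 mm above bench, 12 mm beyond the stop face; shifts with the stop, up to 18 mm. Flap: steel frame 50 mm wide, 4 mm thick, 81 mm long; two arms, a solid cross bar 56 to 81 mm off the hinge, a 16 mm lip at its end. Open it leans 30 degrees past upright, away from the entry: bar's top edge then 40 mm beyond the hinge, 102 mm above the bench.
- flap (a joint): flap angle, rad: 0 open, 2.09 shut at its stop, level over the mould. Push the bar from its far side towards the entry, 90 to 95 mm above the bench: the spring resists with 3 to 8 N up to the snap point (1.05) and then throws it down. Shut, the lip hangs behind a mould that is home, with 3 mm to spare; on a mould further out than that it lands on top and stays up.
- round_mould: bystander: round plaster mould, 50 mm across, 22 mm high, loose; origin at the centre of its underside
- jar: bystander: lidded glass jar, 64 mm across, 85 mm high; origin at the centre of its underside
- mug: bystander: terracotta mug, 76 mm across, 85 mm high; origin at the centre of its underside
- rib: bystander: flat wooden rib, 100 x 45 x 6 mm; origin at the centre of its underside
- brush: bystander: brush lying on the bench, handle towards its -x
- spatula: bystander: wooden spatula lying on the bench, handle towards its -x
There are look-alikes about, which are no part of the job. What is shaped like the part that bears mould_center but blue or pink is not meant.

How it is judged:
On the way:
1. the mould lies flat in the jig's channel while the flap is still open (x of mould_center in the frame of jig above -0.003 m and y of mould_center in the frame of jig between -0.004 and 0.004 m and z of mould_center in the frame of jig below 0.021 m and value of joint flap below 0.3 rad), for 0.2 s.
At the end, for the whole second after the job is handed in: The flap is fully shut (within 0.06 rad of its stop) and the mould lies flat on the channel floor, lengthwise between the fences (within 4 mm of the middle line), between stop and lip (value of joint flap above 2.03 rad and x of mould_center in the frame of jig between -0.003 and 0.043 m and y of mould_center in the frame of jig between -0.004 and 0.004 m and z of mould_center in the frame of jig between 0.015 and 0.021 m and angle between the x axis of mould_center and the x axis of jig, either way round below 0.1 rad and angle between mould_center's own z axis and vertical below 0.05 rad); the robot touches nothing.
It fails at once if the mould in the channel is pressed against the jig, its stop or its flap with more than 15 N (contact force between mould and jig above 15 N and x of mould_center in the frame of jig above -0.01 m).
It fails at once if the mould is dropped or banged on the jig, with more than 50 N (contact force between mould and jig above 50 N).
It fails at once if the robot presses on the jig or its flap with more than 15 N (contact force between any of the fingers, the arm and jig above 15 N).
It fails at once if another thing on the bench is shifted by more than 30 mm (distance of any of round_mould, jar, mug, rib, brush, spatula from where it was at the start of the episode above 0.03 m).
It also fails if it takes over 72 s, if anything falls off the work surface, if the arm or the gripper's body presses on something with over 40 N, if the wrist force passes 120 N, or if a joint passes its speed limit or range.

## Robot

A 6-joint arm with a two-finger parallel gripper is mounted at the origin on the work surface. World frame = base frame: x ahead of the robot, y to its left, z up, the work surface at z = 0. Lengths are in m, angles in rad, forces in N, time in s.
With the tool pointing down it reaches from about 0.275 to 0.75 m from the base axis. Payload 10.2 kg.
Tool frame: the origin (TCP) lies at the very end of the fingers, on their centre line; the grasp point (between the pads) lies 19 mm behind it; z points along the fingers, y is the direction in which the jaws open and shut (so a half turn about z gives the same grasp; the last joint's range is limited). The gripper opens to 85 mm and grips with 20 to 120 N. Pads are 22 mm wide; open, the fingers measure 114 mm over their backs; the gripper's body (76 mm by 85 mm) begins 54 mm behind the grasp point. The pads swing forward as they close: fully open they stand 13 mm farther back than shut.
Start: joints at [0.94, 0.313, 1.498, -0, 1.331, -0.223], TCP at [0.208, 0.482, 0.231] pointing down, gripper open.
Joint ranges: [-2.94, 2.94], [-0.97, 2.17], [0.19, 2.56], [-1.23, 4.37], [0.02, 3.11], [-2.88, 2.88]. Speed limits (rad/s): [2.39, 2.39, 3.01, 3.14, 3.14, 3.14].

## Interface

Orientations are given as a unit quaternion [w, x, y, z].
In Python, from bench import * gives the robot as it stands. The module is installed in compiled form; this text tells all that it offers. Calls block until the motion is done:
- reach(position, orientation): joint-space move of the TCP to a pose.
- line_to(position, orientation=None, feed=0.15): straight line of the TCP; orientation=None keeps the orientation; feed is the mean speed in m/s.
- move_j(angles): joint-space move.
- release() and grab(newtons=None): open the fingers fully, or close them until they stop; newtons is the grip in N (None keeps the last).
- hold(seconds).
- inverse_kinematics(position, orientation): joint angles nearest the present ones, or None.
- get_state(): the state.
- capture(name): name is "scene" or "top" or "wrist"; returns the picture (384x512x3 uint8, red, green, blue); there is no depth.
- camera_model(name): a dict with "intrinsics" (3x3 intrinsics, pixels), "T" (4x4, takes a point from camera to world coordinates); the wrist camera has in their place "tool_from_camera" (4x4, takes a point from camera to tool coordinates, whose origin is the TCP and whose axes are the flange's). Camera axes: x right, y up, looking along -z (the intrinsics and any distortion apply to the point x, -y, -z); pixel columns grow to the right and rows downward; lengths in m; the calibration is good to about 2 mm. A picture is of the moment at which its call begins: read the wrist's pose just before it. camera_model takes no time and is no camera call.
A pose or a line that the arm cannot do raises IKError and nothing moves.
- job_done(): hands the job in, once; it reports no verdict.
The state is a dict: "time": time; "joints": joint angles; "joint_vel": joint speeds; "joint_torque": joint torques, N m; "tool_pos": TCP position; "tcp_rot": TCP orientation; "force": force on the tool from outside, world axes, zero at the start; "torque": the same for the moment, N m; "grip_width": finger opening in m.
Only numpy, scipy, OpenCV 4.12 (cv2) and the standard library are available. Lean on these libraries where they do the work, as an engineer would, in place of code of your own. Each camera call takes 0.05 s, during which the arm holds its last target.

## Working session

There is one attempt and no reset: what is moved stays moved. The work goes in short steps, each a Python script; the robot and the scene stay as the last script left them, time stands still between calls to the robot, and variables do not carry over. Pictures are saved under pics/ and viewed, and the job is handed in when it is done.

```bash
mkdir -p pics; ls; python3 - <<'E'
from bench import *
import cv2,numpy as np
np.set_printoptions(precision=4,suppress=True)
for n in("scene","top","wrist"):
    im=capture(n); cv2.imwrite(f"pics/{n}0.png",im[:,:,::-1]); print(n,camera_model(n))
s=get_state();print(s)
E
```

```text
pics
scene {'intrinsics': array([[377.9463,   0.    , 246.2331],
       [  0.    , 377.9463, 187.437 ],
       [  0.    ,   0.    ,   1.    ]]), 'T': array([[-0.5212, -0.503 ,  0.6894,  1.231 ],
       [ 0.8533, -0.321 ,  0.4109,  0.4101],
       [ 0.0146,  0.8025,  0.5965,  0.5986],
       [ 0.    ,  0.    ,  0.    ,  1.    ]])}
top {'intrinsics': array([[406.6823,   0.    , 252.4713],
       [  0.    , 406.6823, 192.8539],
       [  0.    ,   0.    ,   1.    ]]), 'T': array([[-0.0069,  0.9854, -0.1704,  0.3788],
       [-0.9999, -0.0092, -0.0125,  0.0251],
       [-0.0139,  0.1703,  0.9853,  1.1362],
       [ 0.    ,  0.    ,  0.    ,  1.    ]])}
wrist {'intrinsics': array([[337.9012,   0.    , 253.6506],
       [  0.    , 337.9012, 195.772 ],
       [  0.    ,   0.    ,   1.    ]]), 'tool_from_camera': array([[-0.0007,  0.948 ,  0.3181,  0.0807],
       [ 1.    ,  0.0009, -0.0005, -0.0016],
       [-0.0007,  0.3181, -0.948 , -0.1432],
       [ 0.    ,  0.    ,  0.    ,  1.    ]])}
{'time': 0.15, 'joints': array([ 0.9396,  0.3134,  1.4983,  0.    ,  1.331 , -0.2234]), 'joint_vel': array([-0.0013, -0.0029, -0.0017, -0.0006,  0.0001,  0.0003]), 'joint_torque': array([  0.003 , -41.2367, -25.9799,  -0.0001,   0.0032,   0.    ]), 'tool_pos': array([0.2081, 0.4818, 0.2308]), 'tcp_rot': array([-0.0002,  0.2025,  0.9793, -0.0005]), 'force': array([-0.0269, -0.5167, -0.0918]), 'torque': array([-0.0392, -0.0179, -0.011 ]), 'grip_width': 0.08557964126517695}
```

View pics/top0.png

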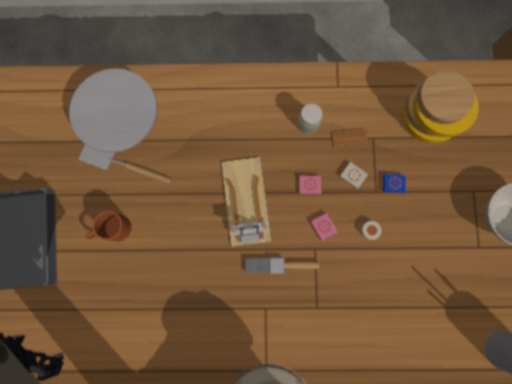

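View pics/scene0.png

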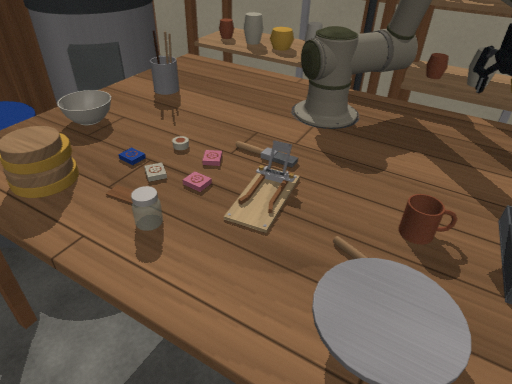

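View pics/wrist0.png

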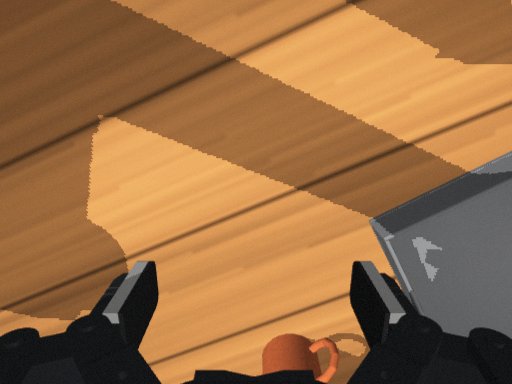

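```bash
cat > h.py <<'E'
import numpy as np, cv2
from bench import *
np.set_printoptions(precision=4,suppress=True)
def ray(name,uv,pose=None):
    m=camera_model(name); K=m["intrinsics"]
    if name=="wrist": 
        from scipy.spatial.transform import Rotation as R
        p,q=pose; T=np.eye(4); T[:3,:3]=R.from_quat([q[1],q[2],q[3],q[0]]).as_matrix(); T[:3,3]=p; T=T@m["tool_from_camera"]
    else: T=m["T"]
    uv=np.atleast_2d(np.asarray(uv,float)); d=np.c_[(uv[:,0]-K[0,2])/K[0,0],-(uv[:,1]-K[1,2])/K[1,1],-np.ones(len(uv))]
    return T[:3,3],d@T[:3,:3].T
def plane(name,uv,z,pose=None):
    o,d=ray(name,uv,pose); return o+d*((z-o[2])/d[:,2])[:,None]
E
python3 - <<'E'
from h import *
im=cv2.imread("pics/top0.png")
c=im[90:290,180:430]; cv2.imwrite("pics/topc.png",cv2.resize(c,None,fx=3,fy=3,interpolation=cv2.INTER_CUBIC))
print(plane("top",[[353,175],[395,183],[372,231]],0.016))
print(plane("top",[[222,161],[260,157],[270,241],[232,245]],0.01))
E
```

```text
[[ 0.6207 -0.2432  0.016 ]
 [ 0.5967 -0.359   0.016 ]
 [ 0.4634 -0.2874  0.016 ]]
[[ 0.6665  0.1257  0.01  ]
 [ 0.6771  0.0172  0.01  ]
 [ 0.4386 -0.0079  0.01  ]
 [ 0.4284  0.0967  0.01  ]]
```

View pics/topc.png

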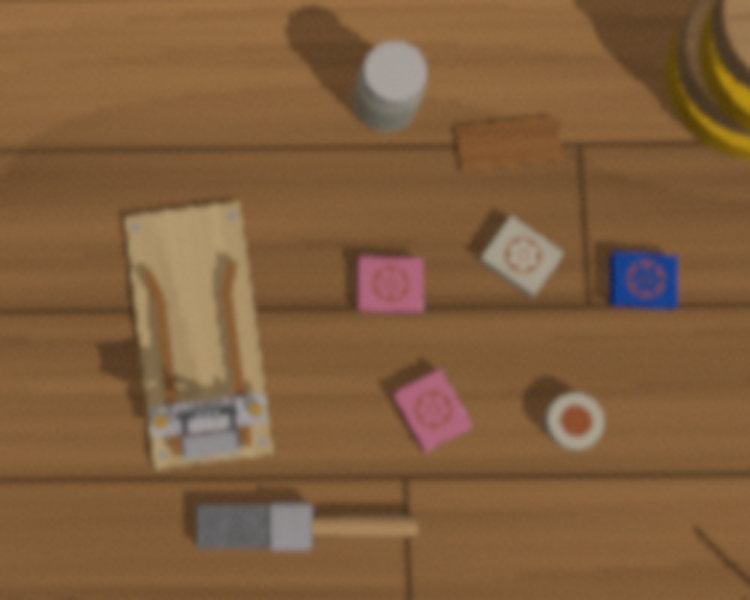

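```bash
cat >> h.py <<'E'
def qd(t):  # tool down, tool x at world yaw t (deg)
    t=np.deg2rad(t)/2; return [0,float(np.cos(t)),float(np.sin(t)),0]
def snap(name,f):
    s=get_state(); im=capture(name); cv2.imwrite(f"pics/{f}.png",im[:,:,::-1])
    print(f,repr(s["tool_pos"]),repr(s["tcp_rot"]),s["time"]); np.savez(f"pics/{f}.npz",p=s["tool_pos"],q=s["tcp_rot"])
def pose(f):
    d=np.load(f"pics/{f}.npz"); return d["p"],d["q"]
E
python3 - <<'E'
from h import *
print(inverse_kinematics([0.56,0.06,0.25],qd(7)))
reach([0.56,0.06,0.25],qd(7)); snap("wrist","wj")
reach([0.61,-0.24,0.2],qd(53)); snap("wrist","wm")
E
```

```text
[-0.1013  0.3856  1.3474 -0.      1.4086  1.3474]
wj array([0.5599, 0.0607, 0.25  ]) array([-0.0001,  0.9981,  0.0619, -0.    ]) 2.1333
wm array([ 0.6103, -0.2389,  0.2003]) array([0.    , 0.8948, 0.4464, 0.0002]) 3.3583
```

View pics/wj.png

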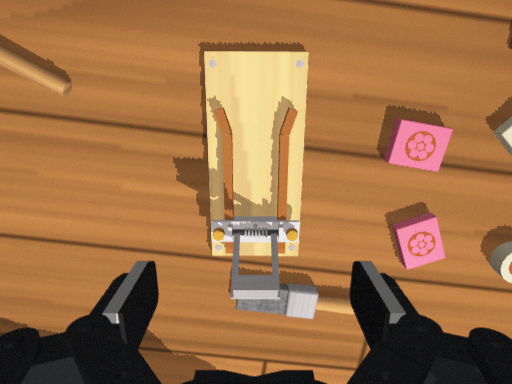

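View pics/wm.png

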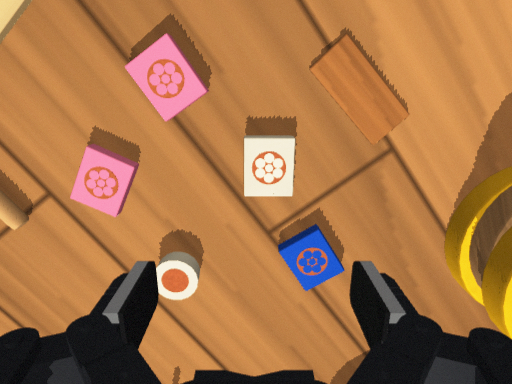

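```bash
python3 - <<'E'
from h import *
# mould
im=cv2.imread("pics/wm.png"); hsv=cv2.cvtColor(im,cv2.COLOR_BGR2HSV)
m=((hsv[...,1]<60)&(hsv[...,2]>170)).astype(np.uint8); m[:, :225]=0; m[:,315:]=0; m[:120]=0; m[210:]=0
c=max(cv2.findContours(m,0,2)[0],key=cv2.contourArea); hull=cv2.convexHull(c)[:,0]
P=pose("wm"); W=plane("wrist",hull,0.016,P); r=cv2.minAreaRect((W[:,:2]*1000).astype(np.float32)); print("mould px",cv2.boundingRect(c),r)
# jig
im=cv2.imread("pics/wj.png"); hsv=cv2.cvtColor(im,cv2.COLOR_BGR2HSV)
P=pose("wj")
m=((hsv[...,1]<130)&(hsv[...,2]>120)&(hsv[...,0]>15)&(hsv[...,0]<32)).astype(np.uint8)
m[:, :190]=0;m[:,320:]=0;m[275:]=0
cv2.imwrite("pics/mask.png",m*255)
c=max(cv2.findContours(m,0,2)[0],key=cv2.contourArea); hull=cv2.convexHull(c)[:,0]; print(hull.tolist())
W=plane("wrist",hull,0.010,P); r=cv2.minAreaRect((W[:,:2]*1000).astype(np.float32)); print("jig",r)
print(plane("wrist",[[205,52],[308,52],[299,255],[212,255]],.01,P))
# stop: 
big=cv2.resize(im[190:310,190:320],None,fx=5,fy=5,interpolation=cv2.INTER_CUBIC); cv2.imwrite("pics/wjc.png",big)
E
```

```text
mould px (244, 138, 51, 58) ((623.6738891601562, -248.01058959960938), (58.37028884887695, 48.883331298828125), 52.62528991699219)
[[288, 51], [308, 52], [308, 54], [304, 134], [299, 230], [211, 220], [210, 212], [208, 166], [206, 114], [204, 61], [204, 51]]
jig ((570.107421875, 58.81964111328125), (204.2711639404297, 109.5934066772461), 6.761946201324463)
[[ 0.6639  0.1236  0.01  ]
 [ 0.6771  0.0166  0.01  ]
 [ 0.4409 -0.0133  0.01  ]
 [ 0.4273  0.0964  0.01  ]]
```

View pics/wjc.png

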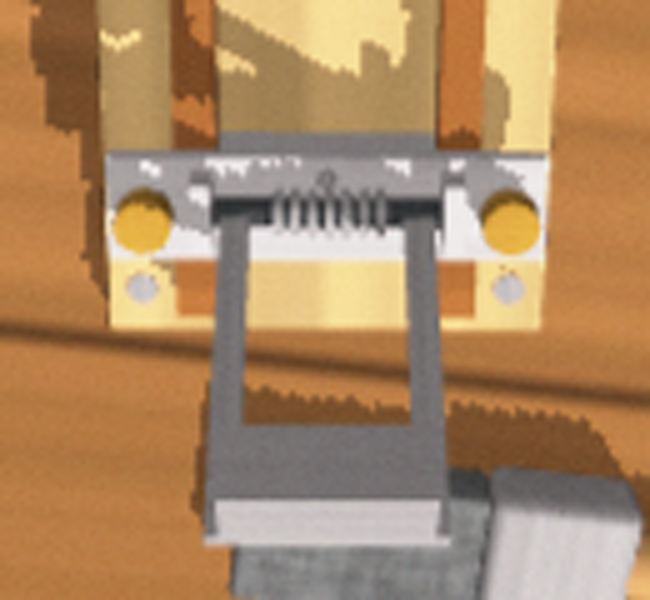

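View pics/mask.png

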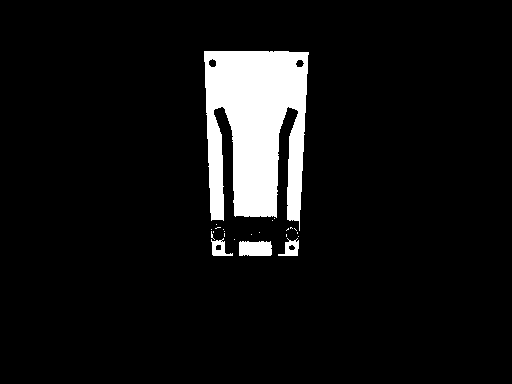

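```bash
cat >> h.py <<'E'
YJ=6.8; _c,_s=np.cos(np.deg2rad(YJ)),np.sin(np.deg2rad(YJ))
JO=np.array([.5426,.0556]); JX=np.array([-_c,-_s]); JY=np.array([_s,-_c])
def j2w(x,y,z): p=JO+x*JX+y*JY; return [float(p[0]),float(p[1]),z]
def w2j(p): p=np.asarray(p); d=p[...,:2]-JO; return np.stack([d@JX,d@JY,p[...,2]],-1)
E
python3 - <<'E'
from h import *
im=cv2.imread("pics/top0.png"); hsv=cv2.cvtColor(im,cv2.COLOR_BGR2HSV)
m=((hsv[...,1]<75)&(hsv[...,2]>120)).astype(np.uint8); m[:, :335]=0; m[:,375:]=0; m[:155]=0; m[195:]=0
c=max(cv2.findContours(m,0,2)[0],key=cv2.contourArea); hull=cv2.convexHull(c)[:,0]
W=plane("top",hull,0.016); print("top mould",cv2.minAreaRect((W[:,:2]*1000).astype(np.float32)))
P=pose("wj")
f=lambda u,v:[u/5+190-.4,v/5+190-.4]
print("stop base",w2j(plane("wrist",[f(327,132)],.01,P)), "screws bolts", w2j(plane("wrist",[f(143,287),f(509,287)],.01,P)))
print("flap top edge z=.102",w2j(plane("wrist",[f(213,500),f(450,500),f(208,540),f(450,542)],.102,P)))
print("arms at hinge z=.031",w2j(plane("wrist",[f(228,215),f(425,215)],.031,P)))
print(camera_model("scene")["T"][:3,3])
E
```

```text
top mould ((621.1853637695312, -244.9603729248047), (61.03431701660156, 52.60686111450195), 52.0239372253418)
stop base [[0.0561 0.0002 0.01  ]] screws bolts [[ 0.0983 -0.0459  0.01  ]
 [ 0.0979  0.0463  0.01  ]]
flap top edge z=.102 [[ 0.0985 -0.0227  0.102 ]
 [ 0.0983  0.0248  0.102 ]
 [ 0.1079 -0.0239  0.102 ]
 [ 0.1081  0.0251  0.102 ]]
arms at hinge z=.031 [[ 0.0687 -0.023   0.031 ]
 [ 0.0685  0.0232  0.031 ]]
[1.231  0.4101 0.5986]
```

```bash
python3 - <<'E'
from h import *
q=qd(52.3); x,y=.6225,-.2465
line_to([x,y,.05],q,feed=.2); line_to([x,y,.002],feed=.08)
print(get_state()["force"]); grab(30); s=get_state(); print(s["grip_width"],s["force"],s["tool_pos"])
line_to([x,y,.13],feed=.15); s=get_state(); print(s["grip_width"],s["force"],s["time"])
snap("wrist","wg")
E
```

```text
[-0.1186 -0.5572  0.1898]
0.04901780984375679 [-0.1027 -0.6758  3.559 ] [ 0.6228 -0.2467  0.0027]
0.04920948805220726 [-0.3267 -0.6955 -2.0347] 6.4833
wg array([ 0.622 , -0.2462,  0.1287]) array([-0.0009,  0.8977,  0.4407, -0.0006]) 6.4833
```

View pics/wg.png

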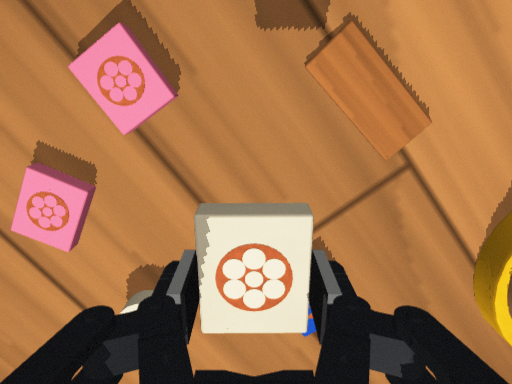

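```bash
python3 - <<'E'
from h import *
q=qd(YJ)
reach(j2w(-.095,0,.11),q); line_to(j2w(-.095,0,.03),q,feed=.1)
f0=get_state()["force"][2]
z=.017
line_to(j2w(-.095,0,z),feed=.04)
while z>.0095:
    s=get_state(); print(round(z,4),s["tool_pos"][2],s["force"][2]-f0)
    if s["force"][2]-f0>2: break
    z-=.001; line_to(j2w(-.095,0,z),feed=.02)
print(s["time"])
E
```

```text
0.017 0.016797361268173983 0.6606857992131581
0.016 0.016094087548736577 0.04600481233630194
0.015 0.014942598005063833 -0.1683884230433792
0.014 0.013911965920507328 1.1171233448675917
0.013 0.012913537862829196 -0.19728516169103294
0.012 0.01265089796558631 6.866730931926334
10.4083
```

```bash
python3 - <<'E'
from h import *
line_to(j2w(-.095,0,.0128),feed=.02)
release(); print(get_state()["force"],get_state()["grip_width"])
line_to(j2w(-.095,0,.10),feed=.15)
line_to(j2w(-.05,0,.15),feed=.2); snap("wrist","wp")
E
```

```text
[-1.0724 -0.1209  0.3653] 0.08561338777602363
wp array([0.5923, 0.0615, 0.1491]) array([-0.0001,  0.9982,  0.0592, -0.0004]) 12.325
```

View pics/wp.png

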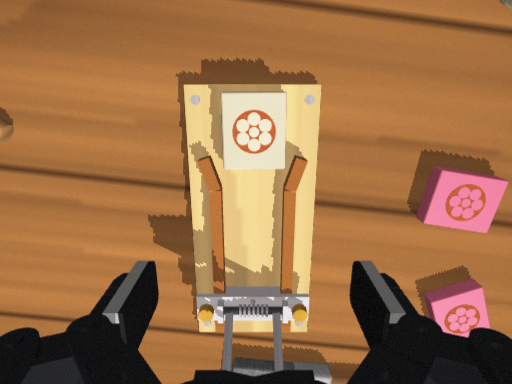

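```bash
python3 - <<'E'
from h import *
im=cv2.imread("pics/wp.png"); P=pose("wp")
print(w2j(plane("wrist",[[184.5,85.5],[321,85],[307,331],[196,332]],.01,P)))
print("mould",w2j(plane("wrist",[[222,93],[285,93],[284.5,168],[223.5,169]],.026,P)))
q=qd(YJ)
line_to(j2w(-.160,0,.10),q,feed=.25); grab(20)
line_to(j2w(-.160,0,.017),feed=.15); hold(.2)
f0=get_state()["force"]; x=-.145
line_to(j2w(x,0,.017),feed=.08)
def fx(): 
    s=get_state(); d=s["force"]-f0; return float(-(d[:2]@JX)), float(d[:2]@JY), w2j(s["tool_pos"])
print(fx())
while x<-.035:
    x+=.005; line_to(j2w(x,0,.017),feed=.05); r=fx()
    if r[0]>4: print("stop",x); break
    if int(round(x*1000))%20==-0: print(round(x,3),r)
print(x,r,get_state()["time"]); snap("wrist","wq")
E
```

```text
[[-0.1297 -0.0531  0.01  ]
 [-0.13    0.0552  0.01  ]
 [ 0.108   0.0559  0.01  ]
 [ 0.1092 -0.0572  0.01  ]]
mould [[-0.1245 -0.0221  0.026 ]
 [-0.1244  0.0254  0.026 ]
 [-0.0664  0.0267  0.026 ]
 [-0.0656 -0.0227  0.026 ]]
(-0.44036229437163266, 0.08339693382213574, array([-0.1453,  0.0001,  0.0176]))
-0.14 (-0.6928660994159942, 0.5631665375275412, array([-0.1402,  0.    ,  0.0171]))
-0.12 (-0.7795739724652183, -0.44837364091973264, array([-0.1199, -0.    ,  0.017 ]))
-0.1 (-0.337287667408342, -0.005038928904769756, array([-0.0999, -0.    ,  0.017 ]))
-0.08 (-1.0422584409723517, -0.578765352779529, array([-0.0798, -0.    ,  0.017 ]))
-0.06 (0.392356206171228, 0.06337966049575763, array([-0.0598, -0.    ,  0.017 ]))
-0.04 (0.3597775296647469, -0.7487163291623705, array([-0.0398, -0.    ,  0.017 ]))
-0.034999999999999934 (0.7441002113172419, -1.0961890197376116, array([-0.0348, -0.    ,  0.017 ])) 20.5083
wq array([0.5771, 0.0597, 0.017 ]) array([-0.    ,  0.9982,  0.0593, -0.0002]) 20.5083
```

View pics/wq.png

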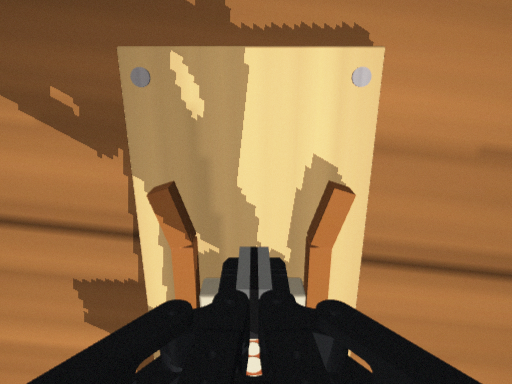

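```bash
python3 - <<'E'
from h import *
f0=get_state()["force"]; x=-.035
while x<.012:
    x+=.001; line_to(j2w(x,0,.017),feed=.02)
    s=get_state(); d=s["force"]-f0; r=-(d[:2]@JX)
    print(round(x,4),w2j(s["tool_pos"])[0].round(4),round(r,2),end=" | ")
    if r>2.5:
        hold(.15); s=get_state(); r=-((s["force"]-f0)[:2]@JX); print("chk",r)
        if r>2.5: break
print(s["time"])
E
```

```text
-0.034 -0.034 0.49 | -0.033 -0.033 0.65 | -0.032 -0.0319 0.73 | -0.031 -0.0309 0.25 | -0.03 -0.0299 1.28 | -0.029 -0.0289 -0.38 | -0.028 -0.0279 1.05 | -0.027 -0.0269 0.43 | -0.026 -0.0259 0.23 | -0.025 -0.0249 0.84 | -0.024 -0.0239 0.73 | -0.023 -0.0229 0.72 | -0.022 -0.0219 0.79 | -0.021 -0.0209 -0.06 | -0.02 -0.0199 1.24 | -0.019 -0.0189 0.84 | -0.018 -0.0179 0.86 | -0.017 -0.0169 0.19 | -0.016 -0.0162 3.11 | chk 3.0867464296205847
25.4583
```

```bash
python3 - <<'E'
from h import *
line_to(j2w(-.030,0,.017),feed=.08); line_to(j2w(-.030,0,.16),feed=.25)
snap("wrist","wh"); snap("top","th")
E
python3 - <<'E'
import cv2,sys
sys.path.insert(0,'.')
a=cv2.imread("pics/th.png")[140:270,200:300]; cv2.imwrite("pics/thc.png",cv2.resize(a,None,fx=4,fy=4,interpolation=2))
E
```

```text
wh array([0.5715, 0.0592, 0.1585]) array([-0.0002,  0.9982,  0.0593, -0.0012]) 26.5083
th array([0.5714, 0.0592, 0.1581]) array([-0.0003,  0.9982,  0.0593, -0.0017]) 26.5583
```

View pics/wh.png

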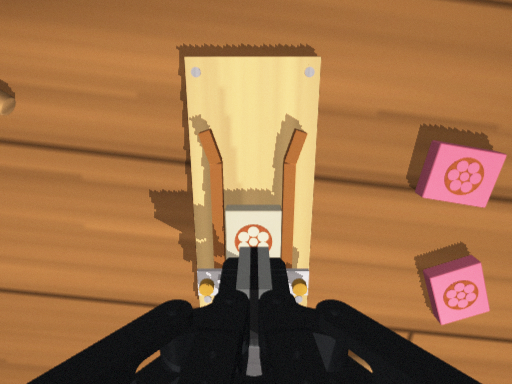

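The mould (rear edge at row 207) sits between the fences, squarely aligned, and reaches the stop block (row 268). Next comes the flap.

```bash
python3 - <<'E'
from h import *
P=pose("wh"); print("rear edge",w2j(plane("wrist",[[227,210],[281,210]],.026,P)))
q=qd(YJ)
line_to(j2w(.155,0,.17),q,feed=.25); line_to(j2w(.155,0,.092),feed=.15); hold(.2)
f0=get_state()["force"]; x=.134
line_to(j2w(x,0,.092),feed=.06)
pk=0
while x>.026:
    x-=.003; line_to(j2w(x,0,.092),feed=.05)
    s=get_state(); d=s["force"]-f0; r=(d[:2]@JX); pk=max(pk,r)
    print(round(x,3),round(r,1),round(d[2],1),end=" | ")
    if r>11: print("too high"); break
    if pk>2.5 and r<0.8 and x<.06: print("gone"); break
print(s["time"])
E
```

```text
rear edge [[-0.0053 -0.0217  0.026 ]
 [-0.0052  0.0254  0.026 ]]
0.131 0.3 0.0 | 0.128 0.5 0.1 | 0.125 1.2 0.0 | 0.122 0.8 0.7 | 0.119 3.9 1.1 | 0.116 5.3 3.7 | 0.113 5.3 3.4 | 0.11 4.4 2.2 | 0.107 4.6 2.1 | 0.104 4.0 2.5 | 0.101 2.8 2.5 | 0.098 4.0 3.0 | 0.095 3.6 2.5 | 0.092 2.6 2.0 | 0.089 4.0 2.4 | 0.086 2.9 1.4 | 0.083 3.0 1.5 | 0.08 2.7 1.2 | 0.077 3.9 0.8 | 0.074 3.7 0.1 | 0.071 2.1 -1.3 | 0.068 3.0 0.1 | 0.065 1.6 -0.8 | 0.062 2.0 -0.2 | 0.059 1.8 0.7 | 0.056 1.1 0.7 | 0.053 0.7 1.1 | gone
35.6167
```

```bash
python3 - <<'E'
from h import *
snap("scene","sf0")
im=cv2.imread("pics/sf0.png")[110:250,200:330]; cv2.imwrite("pics/sf0c.png",cv2.resize(im,None,fx=4,fy=4,interpolation=2))
E
```

```text
sf0 array([0.4903, 0.0493, 0.0921]) array([0.    , 0.9982, 0.0593, 0.0003]) 35.6167
```

View pics/sf0c.png

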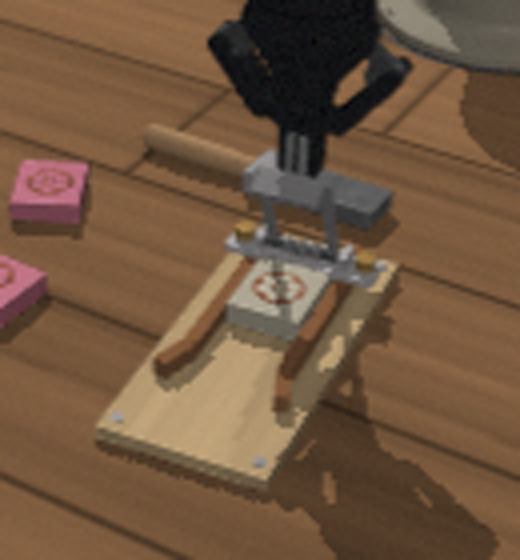

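The flap is still up and has tilted past upright, so it hasn't snapped yet. I'll keep pushing.

```bash
python3 - <<'E'
from h import *
f0=get_state()["force"]; x=.053
while x>.030:
    x-=.003; line_to(j2w(x,0,.092),feed=.05)
    s=get_state(); d=s["force"]-f0; r=(d[:2]@JX)
    print(round(x,3),round(r,1),round(d[2],1),end=" | ")
    if r>9 or abs(d[2])>9: print("high"); break
print(s["time"])
snap("scene","sf1")
im=cv2.imread("pics/sf1.png")[110:250,200:330]; cv2.imwrite("pics/sf1c.png",cv2.resize(im,None,fx=4,fy=4,interpolation=2))
E
```

```text
0.05 -0.5 -0.4 | 0.047 0.8 0.1 | 0.044 0.2 -0.7 | 0.041 0.0 -1.0 | 0.038 0.7 -1.7 | 0.035 -1.1 -1.5 | 0.032 -0.7 -0.1 | 0.029 -0.6 -0.7 | 37.6667
sf1 array([0.5139, 0.0522, 0.092 ]) array([-0.    ,  0.9982,  0.0593,  0.    ]) 37.6667
```

View pics/sf1c.png

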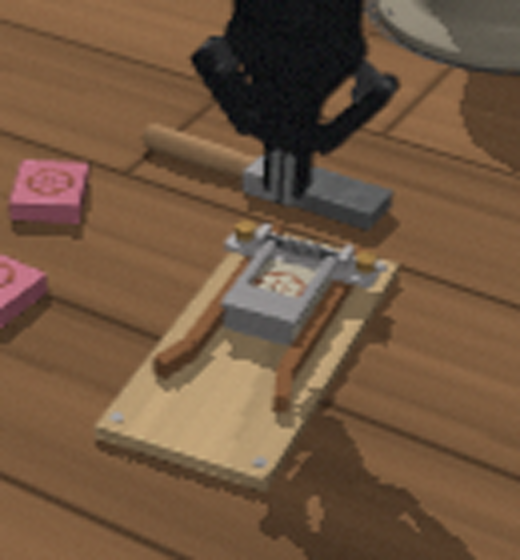

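The flap has snapped down level, with its lip in front of the mould's outer end. I'll retract and check from above.

```bash
python3 - <<'E'
from h import *
line_to(j2w(.029,0,.17),feed=.2); release(); line_to(j2w(-.03,0,.20),qd(YJ),feed=.2); snap("wrist","we"); snap("top","te"); snap("scene","se"); print(get_state()["force"])
P=pose("we")
E
```

```text
we array([0.5716, 0.0592, 0.1992]) array([-0.0001,  0.9982,  0.0594, -0.0008]) 39.525
te array([0.5713, 0.0592, 0.1991]) array([-0.0001,  0.9982,  0.0593, -0.001 ]) 39.575
se array([0.5712, 0.0592, 0.1992]) array([-0.0001,  0.9982,  0.0593, -0.001 ]) 39.625
[ 0.474  -0.2546  0.8776]
```

View pics/we.png

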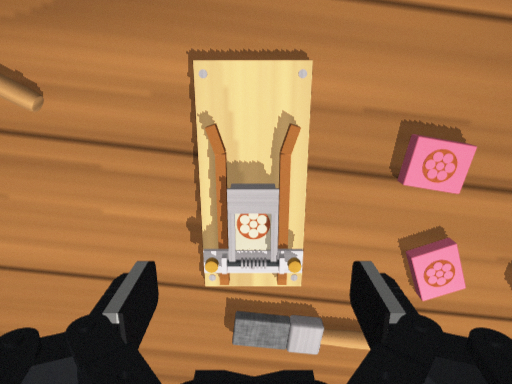

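View pics/se.png

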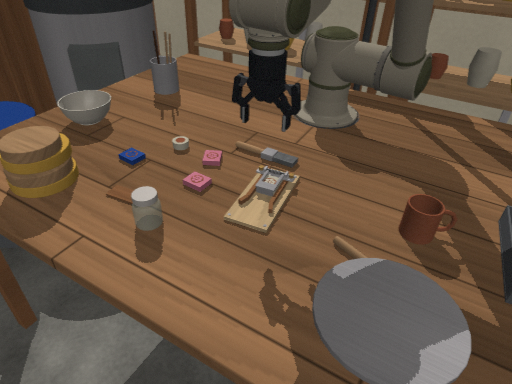

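```bash
python3 - <<'E'
from h import *
P=pose("we")
im=cv2.imread("pics/we.png")[170:280,190:315]; cv2.imwrite("pics/wec.png",cv2.resize(im,None,fx=5,fy=5,interpolation=2))
for z in(.033,.045): print(z,w2j(plane("wrist",[[228,190],[278,190],[228,185],[278,185]],z,P)))
E
```

```text
0.033 [[-0.0131 -0.0231  0.033 ]
 [-0.0131  0.0249  0.033 ]
 [-0.0181 -0.023   0.033 ]
 [-0.0181  0.0248  0.033 ]]
0.045 [[-0.017  -0.0222  0.045 ]
 [-0.0169  0.024   0.045 ]
 [-0.0218 -0.022   0.045 ]
 [-0.0218  0.0239  0.045 ]]
```

View pics/wec.png

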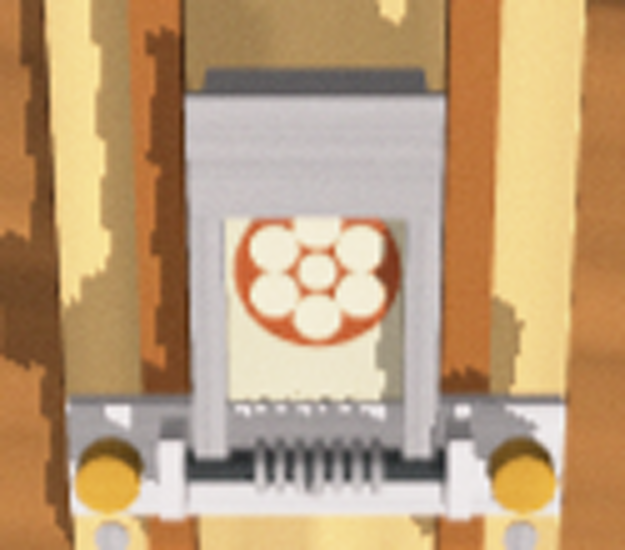

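```bash
python3 - <<'E'
from h import *
hold(.3); job_done(); print(get_state()["time"])
E
```

```text
the job is handed in; nothing more can be done
the job is handed in; nothing more can be done
```

The mould is in the jig, home against the stop, and the flap has snapped down over it. I handed the job in at about 40 s of the 72 s allowed; no verdict is reported, so the outcome rests on my own checks below.

**What I did:**
- **Placing:** I picked up the white oblong mould at about 30 N and set it on the apron. Contact read about 7 N.
- **Pushing in:** I pushed it in with closed fingers until it met the stop at about 3 N. Sliding took roughly 1 N or less.
- **Flap:** I tipped it over from its far side, with a peak reading of about 5 N. It had not yet snapped when my force check first called it gone. A picture showed it still up, so I pushed on until it dropped.

**Last checks:**
- **Stop:** The contact point put the stop face at about jig x = +55 mm, and the pictures gave +56 mm.
- **Mould:** With the flap still open, the mould's rear edge was measured at about −5 mm, so its centre is at about +25 mm. It was about 2 mm off the middle line by one measurement, against the 4 mm limit. I did not measure it again after the snap, but the final picture shows it flat and square.
- **Flap:** Its front edge measured −13 mm, which is what a level, fully shut flap should give. The lip is behind the mould.
- **Surroundings:** The gripper is clear of everything, and the other things look unmoved in the final scene picture, though I did not measure them.

The top and wrist cameras disagreed by 2–4 mm on where the mould and jig were. I used averages, and nothing needed correcting.

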